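# Shift the sander's feed lever to the green slot

### The job

With the fingertips, push the black-knobbed feed lever of the drum sander through its gate into the slot marked green, fully home to the end of the slot, without letting it enter any other coloured slot on the way. Push gently, with the lever never between the fingers, so nothing is gripped; leave the things standing around the machine where they are, and finish clear of the lever.

Things in the scene. Friction and masses are not known exactly. Their poses are not given: they have to be found in the camera images.
- gearbox: Grey feed gearbox of a small drum sander, fixed. Origin on the table under the centre of its gate; z up, x away from the robot (to the sander's drum), y left; yaw up to 0.3 rad either way. Box 190 (x) by 240 (y) mm, on top a flat aluminium gate plate 170 x 220 mm, upper face 120 mm above the table. Beyond it drum and end plates, x = 145 to 235 mm, rise to 140 mm.
- gate (a point): Centre of the gate on the plate's upper face, axes as the gearbox. Cut in the plate, all 20 mm wide: a cross channel along y at x = 0 (neutral), y = -56 to 56 mm, and three slots along x at y = -46, 0, 46 mm, each from x = -36 to 36 mm, crossing the channel. The four outer slot ends bear colour marks, the middle slot none. The plate's walls hold the stem in the cuts.
- pivot (a point): Point about which the lever tilts, inside the gearbox under the gate's centre, 7.5 mm above the table.
- lever_ball (a point): Centre of the black ball knob, 40 mm in diameter, on the lever: a steel stem 10 mm in diameter. It is 185 mm from the pivot: 192 mm above the table when upright, 172 mm when home in a coloured slot (then 45 mm in x and 69 mm in y from the gate's centre; about 72 mm in y at the channel's very end). The lever stays where it is left; about 4 N at the ball moves it.
- lever_neck (a point): Point on the stem's axis 35 mm below the ball's centre, 150 mm from the pivot.
- lever_stem (a point): Point on the stem's axis, 123 mm from the pivot: it lies within the gate plate when the lever is home in a coloured slot.
- shift_fore (a joint): Tilt of the lever along the slots, rad: 0 in the cross channel (neutral; within 0.04 it is free to cross), positive with the ball leaning to the gearbox's +x, about +0.25 or -0.25 at the end of a coloured slot. The lever starts anywhere along the middle slot.
- shift_cross (a joint): Tilt of the lever across, rad: 0 in the middle slot, positive with the ball leaning to the gearbox's +y; +0.40 or -0.40 in the outer slots (the channel's ends stop it at about 0.42).
- mark_green: Green mark of one outer slot: two green bars 30 x 11 x 2 mm on the gate plate on both sides of the slot's end, and a green patch in its floor; fixed. Origin between the bars, on the plate's upper face, where the stem stands when fully home: 30 mm along x and 46 mm along y from the gate's centre. Which slot bears which colour changes from run to run.
- mark_yellow: Yellow mark of one outer slot: two yellow bars 30 x 11 x 2 mm on the gate plate on both sides of the slot's end, and a yellow patch in its floor; fixed. Origin between the bars, on the plate's upper face, where the stem stands when fully home: 30 mm along x and 46 mm along y from the gate's centre. Which slot bears which colour changes from run to run.
- mark_red: Red mark of one outer slot: two red bars 30 x 11 x 2 mm on the gate plate on both sides of the slot's end, and a red patch in its floor; fixed. Origin between the bars, on the plate's upper face, where the stem stands when fully home: 30 mm along x and 46 mm along y from the gate's centre. Which slot bears which colour changes from run to run.
- mark_blue: Blue mark of one outer slot: two blue bars 30 x 11 x 2 mm on the gate plate on both sides of the slot's end, and a blue patch in its floor; fixed. Origin between the bars, on the plate's upper face, where the stem stands when fully home: 30 mm along x and 46 mm along y from the gate's centre. Which slot bears which colour changes from run to run.
- roll: Dark red roll of abrasive, upright cylinder 52 mm in diameter, 115 mm tall, loose on the table left of the gearbox. Origin at the centre of its underside.
- sandblock: Cork sanding block 100 x 60 x 34 mm, loose on the table right of the gearbox. Origin at the centre of its underside.
- glue: White glue bottle, 54 mm in diameter, 130 mm tall with an orange cap, loose on the table at the near right of the gearbox. Origin at the centre of its underside.
There are look-alikes about, which are no part of the job. Of the things like the glue, leave any that is turquoise; of the rest the larger one is meant. Of the things shaped like the sandblock, the cork one is meant.

How it is judged:
By the outcome, as a careful person would: the job done as asked, in the order asked, and still so for the second after the job is handed in, with the robot touching nothing.
It also fails if it takes over 45 s, if anything falls off the work surface, if the arm or the gripper's body presses on something with over 40 N, if the wrist force passes 120 N, or if a joint passes its speed limit or range.

### The arm

A 6-joint arm with a two-finger parallel gripper is mounted at the origin on the work surface. World frame = base frame: x ahead of the robot, y to its left, z up, the work surface at z = 0. Lengths are in mm, angles in rad, forces in N, time in s.
With the tool pointing down it reaches from about 400 to 925 mm from the base axis. Payload 12.5 kg.
Tool frame: the origin (TCP) lies on the centre line of the jaws, within the pads' length; the fingertips stand 19 mm ahead of it and the grasp point (between the pads) is the TCP; z points along the fingers, y is the line along which they close (so a half turn about z gives the same grasp; the last joint's range is limited). The gripper opens to 95 mm and grips with 3 to 60 N. Pads are 20 mm wide; open, the fingers measure 119 mm over their backs; the gripper's body (75 mm by 180 mm) begins 59 mm behind the grasp point.
Start: joints at [1.135, 0.491, 1.559, -0, 1.092, -0.106], TCP at [202.392, 591.339, 233.661] pointing down, gripper open.
Joint ranges: [-3.1, 3.1], [-0.84, 2.19], [0.05, 2.79], [-1.13, 4.28], [0.06, 2.93], [-2.69, 2.69]. Speed limits (rad/s): [2.22, 2.22, 2.79, 3.14, 3.14, 3.14].

### API

Orientations are given as [roll, pitch, yaw] about the fixed x, y, z axes, in that order (R = Rz(yaw) Ry(pitch) Rx(roll)).
In Python, from cell import state, read_camera, job_done gives the robot as it stands.
- The arm moves only by the tool arm_command, never from a script. Its argument "deltas" is a list of rows, each an object of numbers: "dx", "dy", "dz": the shift along the world's x, y, z in m; "yaw": the turn about the world's z in degrees. In form: [{"dx": .., "dy": .., "dz": .., "yaw": ..}, ...]. A call has 1 to 20 rows; each row shifts and turns the commanded pose from where the row before left it; what a row does not reach is not made up. A row lasts 1/10 s, in which the tool goes at most 50 mm and 8.59 degrees, less where a joint would pass 70% of its speed; a pose out of reach is approached as far as the arm can. A call with a gripper value outside its range is refused whole. "gripper" is the finger opening in m, from 0 to 0.0951, set as the call begins (left out, the last holds). The fingers move at their own pace and stop on an object; the grip force is fixed at half the most. Time passes only in rows, so rows that do not move let the fingers close. It gives the time, the measured TCP pose, the force, the opening and the grip force at its end, in the units of the state.
- state(): the state, without advancing time (a new reading comes with each control period).
- read_camera(name): name is "scene" or "top" or "wrist"; returns a dict with "color" (384x512x3 uint8, red, green, blue), "range_z" (384x512 float32, mm along the optical axis (not along the pixel's ray), 0 where there is no reading), "fx", "fy", "cx", "cy" (pixels), "extrinsics" (4x4, takes a point from camera to world coordinates). Camera axes: x right, y up, looking along -z (the intrinsics and any distortion apply to the point x, -y, -z); pixel columns grow to the right and rows downward; lengths in mm; the calibration is good to about 2 mm. A picture is of the moment at which its call begins.
- job_done(): hands the job in; it is judged then, once.
The state is a dict: "t": time; "joints": joint angles; "qvel": joint speeds; "tau": joint torques, N m; "eef_pos": TCP position; "tcp_rot": TCP orientation; "ft_force": force on the tool from outside, world axes, zero at the start; "moment": the same for the moment, N m; "opening": opening from 0.0 (shut) to 1.0 (fully open); "grip_force": force on a finger pad.
Only numpy, scipy, OpenCV 4.12 (cv2) and the standard library are available. Lean on these libraries where they do the work, as an engineer would, in place of code of your own. Each camera call takes 0.05 s, during which the arm holds its last target. There are 200 camera calls.

## Working session

There is one attempt and no reset: what is moved stays moved. The work goes in short steps, Python scripts to look and compute and a tool call to move; the robot and the scene stay as the last step left them, time stands still between calls to the robot, and variables do not carry over. Pictures are saved under pics/ and viewed, at most 10 in all, crops included, and the job is handed in when it is done.

Besides the shell and the picture viewer there is one more tool, called after ">>>" by a JSON object that holds its "method" and its "body". arm_command: Moves the arm, as the interface text tells. Its arguments: {"type":"object","properties":{"deltas":{"type":"array"},"gripper":{"type":"number"}},"required":["deltas"]}

```bash
mkdir -p pics; cat > h.py <<'E'
import numpy as np,cv2
from cell import state,read_camera,job_done
def ray(c,u,v):
    d=np.array([(u-c['cx'])/c['fx'],-(v-c['cy'])/c['fy'],-1.]);E=np.array(c['extrinsics']);return E[:3,3],E[:3,:3]@d
def onplane(c,u,v,z):
    o,d=ray(c,u,v);return o+d*(z-o[2])/d[2]
def cloud(c):
    v,u=np.mgrid[:384,:512];r=c['range_z'].astype(float)
    P=np.stack([(u-c['cx'])/c['fx']*r,-(v-c['cy'])/c['fy']*r,-r],-1);E=np.array(c['extrinsics']);W=P@E[:3,:3].T+E[:3,3];W[r==0]=np.nan;return W
E
python3 - <<'E'
from h import *
cs=[read_camera(n) for n in("scene","top")]
cv2.imwrite('pics/a.png',cv2.cvtColor(cs[0]['color'],cv2.COLOR_RGB2BGR))
cv2.imwrite('pics/b.png',cv2.cvtColor(cs[1]['color'],cv2.COLOR_RGB2BGR))
for c in cs:print(c['fx'],np.round(c['extrinsics'],2).tolist(),[k for k in c])
E
```

```text
450.86850852025776 [[-0.56, -0.44, 0.7, 1367.14], [0.83, -0.31, 0.46, 547.37], [0.01, 0.84, 0.54, 769.41], [0.0, 0.0, 0.0, 1.0]] ['color', 'range_z', 'fx', 'fy', 'cx', 'cy', 'extrinsics']
384.3051250134078 [[-0.01, 1.0, -0.08, 456.33], [-1.0, -0.01, 0.02, 23.34], [0.02, 0.08, 1.0, 998.01], [0.0, 0.0, 0.0, 1.0]] ['color', 'range_z', 'fx', 'fy', 'cx', 'cy', 'extrinsics']
```

View pics/a.png

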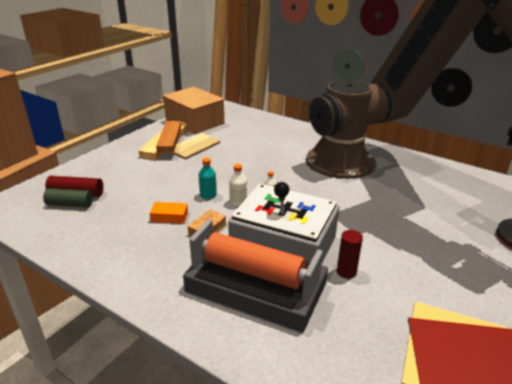

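View pics/b.png

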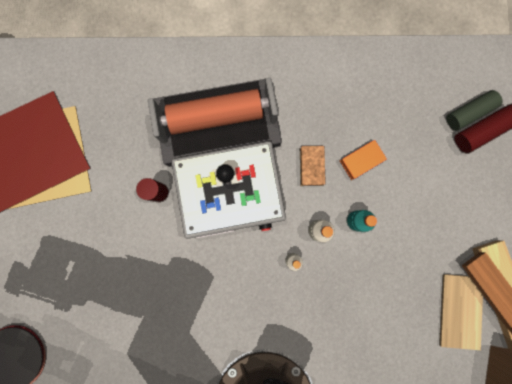

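The top view shows the gate with yellow at (205,180), red (245,172), blue (210,205) and green (250,198), i.e. the near-right slot. The ball is at (225,173), at the far side of the middle slot. The sander's feed lever is the only black knob on a stem; the dark round thing at (20,352) is at the table's edge and is not on the gate. The glue is at (321,231), with a turquoise look-alike at (362,221) and a small one at (294,263).

```bash
python3 - <<'E'
from h import *
c=read_camera("top");im=c['color'];W=cloud(c)
hsv=cv2.cvtColor(im,cv2.COLOR_RGB2HSV)
m=np.zeros((384,512),bool);m[140:240,170:290]=1
R={'green':(45,80),'yellow':(22,35),'blue':(105,125),'red':(0,6)};pts={}
box=np.zeros_like(m);box[160:215,190:265]=1
for k,(a,b) in R.items():
    mk=box&(hsv[...,0]>=a)&(hsv[...,0]<=b)&(hsv[...,1]>130)&(hsv[...,2]>60)
    n,l,s,ce=cv2.connectedComponentsWithStats(mk.astype(np.uint8))
    print(k,[(s[i,4],np.round(ce[i],1).tolist(),np.round(onplane(c,*ce[i],122)[:2],1).tolist()) for i in range(1,n) if s[i,4]>8])
# plate contour: points at height ~120
pl=m&(abs(W[...,2]-120)<5)
n,l,s,ce=cv2.connectedComponentsWithStats(pl.astype(np.uint8));i=1+np.argmax(s[1:,4])
q=W[l==i][:,:2].astype(np.float32);print('plate',len(q),cv2.minAreaRect(q),np.nanmedian(W[l==i][:,2]))
bm=m&(W[...,2]>155);q=W[bm];print('ball',len(q),q.mean(0),q[:,2].max(), np.argwhere(bm).mean(0))
vv,uu=np.argwhere(bm).mean(0);print(onplane(c,uu,vv,188))
b=im[130:250,165:300];cv2.imwrite('pics/c.png',cv2.cvtColor(cv2.resize(b,None,fx=5,fy=5,interpolation=2),cv2.COLOR_RGB2BGR))
s=state();print(s['eef_pos'],s['tcp_rot'],s['t'])
E
```

```text
green []
yellow [(np.int32(33), [212.6, 177.5], [553.2, 112.7]), (np.int32(12), [198.6, 179.8], [548.4, 144.7]), (np.int32(20), [206.0, 179.9], [547.8, 127.8])]
blue [(np.int32(31), [217.1, 203.5], [493.6, 102.7]), (np.int32(32), [203.0, 206.0], [488.3, 134.8]), (np.int32(25), [209.9, 204.6], [491.3, 119.2])]
red [(np.int32(142), [244.9, 172.5], [563.8, 38.8])]
plate 5948 ((527.331787109375, 78.61178588867188), (170.94891357421875, 220.56015014648438), 9.707831382751465) 118.86326305089756
ball 279 [553.29216195  79.53921595 202.52954959] 211.33169321225103 [173.01075269 224.58781362]
[555.06789262  80.57550737 188.        ]
[202.34129587 591.181097   233.23079306] [-3.14083257e+00 -7.57422945e-05  2.81177183e+00] 0.15
```

View pics/c.png

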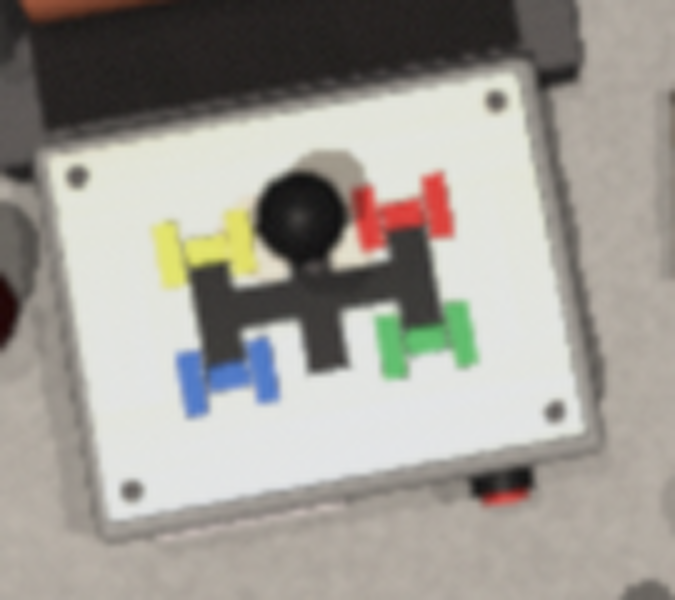

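>>> {"method": "arm_command", "body": {"gripper": 0, "deltas": [{"dz": 0.013,"yaw": 7.1},{"dz": 0.014,"yaw": 7.1},{"dx": 0.0247,"dy": -0.0315,"yaw": 7.1},{"dx": 0.0247,"dy": -0.0315,"yaw": 7.2},{"dx": 0.0247,"dy": -0.0315},{"dx": 0.0247,"dy": -0.0315},{"dx": 0.0247,"dy": -0.0315},{"dx": 0.0247,"dy": -0.0315},{"dx": 0.0247,"dy": -0.0315},{"dx": 0.0247,"dy": -0.0315},{"dx": 0.0247,"dy": -0.0315},{"dx": 0.0247,"dy": -0.0315},{"dx": 0.0247,"dy": -0.0315},{"dx": 0.0247,"dy": -0.0315},{"dx": 0.0247,"dy": -0.0315},{"dx": 0.0247,"dy": -0.0315},{"dx": 0.0247,"dy": -0.0315},{"dx": 0.0247,"dy": -0.0315},{},{}]}}

```text
$.deltas[0]: bad value
```

>>> {"method": "arm_command", "body": {"gripper": 0, "deltas": [{"dx": 0,"dy": 0,"dz": 0.013,"yaw": 7.1},{"dx": 0,"dy": 0,"dz": 0.014,"yaw": 7.1},{"dx": 0.0247,"dy": -0.0315,"dz": 0,"yaw": 7.1},{"dx": 0.0247,"dy": -0.0315,"dz": 0,"yaw": 7.2},{"dx": 0.0247,"dy": -0.0315,"dz": 0,"yaw": 0},{"dx": 0.0247,"dy": -0.0315,"dz": 0,"yaw": 0},{"dx": 0.0247,"dy": -0.0315,"dz": 0,"yaw": 0},{"dx": 0.0247,"dy": -0.0315,"dz": 0,"yaw": 0},{"dx": 0.0247,"dy": -0.0315,"dz": 0,"yaw": 0},{"dx": 0.0247,"dy": -0.0315,"dz": 0,"yaw": 0},{"dx": 0.0247,"dy": -0.0315,"dz": 0,"yaw": 0},{"dx": 0.0247,"dy": -0.0315,"dz": 0,"yaw": 0},{"dx": 0.0247,"dy": -0.0315,"dz": 0,"yaw": 0},{"dx": 0.0247,"dy": -0.0315,"dz": 0,"yaw": 0},{"dx": 0.0247,"dy": -0.0315,"dz": 0,"yaw": 0},{"dx": 0.0247,"dy": -0.0315,"dz": 0,"yaw": 0},{"dx": 0.0247,"dy": -0.0315,"dz": 0,"yaw": 0},{"dx": 0.0247,"dy": -0.0315,"dz": 0,"yaw": 0},{"dx": 0,"dy": 0,"dz": 0,"yaw": 0},{"dx": 0,"dy": 0,"dz": 0,"yaw": 0}]}}

```text
t: 2.15
eef_pos: [597.6, 86.7, 260.1]
tcp_rot: [3.141, -0.001, -2.976]
ft_force: [0.1, 0.1, -0.2]
opening: 0.004
grip_force: 0.0
```

```bash
python3 - <<'E'
from h import *
a=read_camera("wrist");b=read_camera("scene")
x=cv2.resize(b['color'][150:280,200:370],(510,390),interpolation=2)
x=cv2.copyMakeBorder(x,0,0,0,0,0)
y=cv2.resize(a['color'],(288,216)); p=np.zeros((390,798,3),np.uint8);p[:,:510]=x;p[:216,510:]=y
cv2.imwrite('pics/d.png',cv2.cvtColor(p,cv2.COLOR_RGB2BGR))
W=cloud(b);g=W-[527.3,78.6,0];m=(np.hypot(g[...,0],g[...,1])<75)&(W[...,2]>150)&(W[...,2]<214)&(b['color'].max(-1)<80)
q=W[m];print(len(q),q.mean(0),q.min(0),q.max(0))
A=np.c_[2*q,np.ones(len(q))];s=np.linalg.lstsq(A,(q**2).sum(1),rcond=None)[0];print(s[:3],np.sqrt(s[3]+s[:3]@s[:3]))
E
```

```text
197 [565.23969999  87.6022505  194.51188639] [547.64305525  68.69884276 157.33895382] [577.11458906 101.15212064 210.82184616]
[553.38070346  79.62753119 188.13240027] 22.56562702183072
```

View pics/d.png

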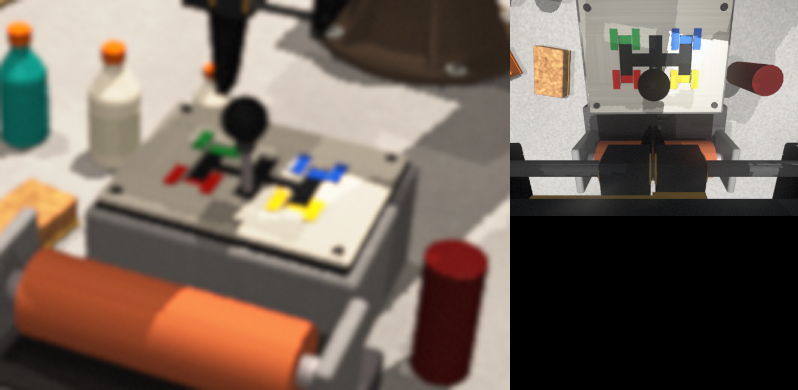

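The left picture shows the ball at (245,118) with the closed fingertips above and behind it, clear. In the wrist view (right) the ball at (653,85) stands in front of the shut fingers, in the far half of the middle slot. I'll descend behind it and push to neutral.

>>> {"method": "arm_command", "body": {"gripper": 0, "deltas": [{"dx": 0,"dy": 0,"dz": -0.021,"yaw": 0},{"dx": 0,"dy": 0,"dz": -0.022,"yaw": 0},{"dx": 0,"dy": 0,"dz": -0.022,"yaw": 0},{"dx": 0,"dy": 0,"dz": -0.021,"yaw": 0},{"dx": 0,"dy": 0,"dz": 0,"yaw": 0},{"dx": -0.004,"dy": -0.0007,"dz": 0,"yaw": 0},{"dx": -0.004,"dy": -0.0007,"dz": 0,"yaw": 0},{"dx": -0.004,"dy": -0.0007,"dz": 0,"yaw": 0},{"dx": -0.004,"dy": -0.0007,"dz": 0,"yaw": 0},{"dx": -0.004,"dy": -0.0007,"dz": 0,"yaw": 0},{"dx": -0.004,"dy": -0.0007,"dz": 0,"yaw": 0},{"dx": -0.004,"dy": -0.0007,"dz": 0,"yaw": 0},{"dx": -0.004,"dy": -0.0007,"dz": 0,"yaw": 0},{"dx": -0.004,"dy": -0.0007,"dz": 0,"yaw": 0},{"dx": 0,"dy": 0,"dz": 0,"yaw": 0}]}}

```text
t: 3.75
eef_pos: [561.0, 80.9, 174.6]
tcp_rot: [3.141, -0.001, -2.974]
ft_force: [2.7, 0.5, 1.4]
opening: 0.007
grip_force: 1.5
```

```bash
cat >> h.py <<'E'
C=np.array([527.3,78.6,0]);yw=.167
Rg=np.array([[np.cos(yw),np.sin(yw),0],[-np.sin(yw),np.cos(yw),0],[0,0,1]])
def ball(zmin=150,g0=(0,0),r=60):
    b=read_camera("scene");W=cloud(b);G=(W-C)@Rg.T
    m=(np.hypot(G[...,0]-g0[0],G[...,1]-g0[1])<r)&(W[...,2]>zmin)&(W[...,2]<214)&(b['color'].max(-1)<80)
    q=G[m];
    # fixed-radius sphere fit
    from scipy.optimize import least_squares
    f=least_squares(lambda p:np.linalg.norm(q-p,axis=1)-20,q.mean(0)-[8,5,8],loss='soft_l1',f_scale=2)
    print('ball gate',f.x.round(1),'from pivot',np.linalg.norm(f.x-[0,0,7.5]).round(1),'tcp gate',(Rg@(np.array(state()['eef_pos'])-C)).round(1),len(q));return b
E
python3 -c "
from h import *
b=ball()
cv2.imwrite('pics/e.png',cv2.cvtColor(cv2.resize(b['color'][150:250,210:350],(700,500),interpolation=2),cv2.COLOR_RGB2BGR))"
```

```text
ball gate [ 29.4  -2.4 189.4] from pivot 184.2 tcp gate [ 33.8  -3.3 174.5] 245
```

View pics/e.png

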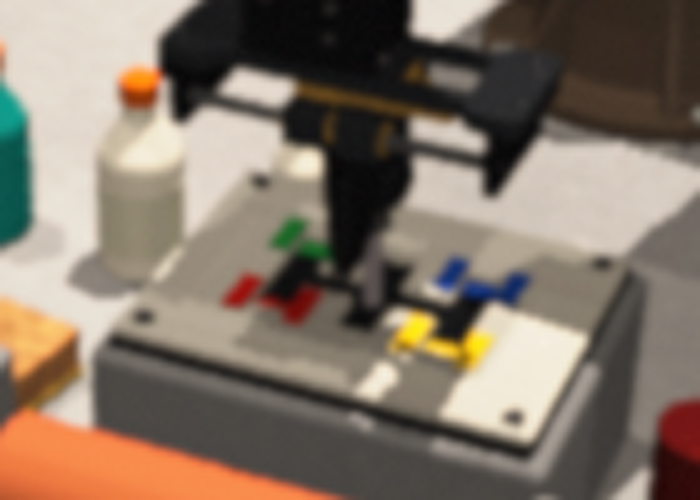

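The picture shows the fingers at (370,200) hiding the ball, and the stem at (372,280) close to the cross channel. Push a little further, then retreat for a look.

>>> {"method": "arm_command", "body": {"gripper": 0, "deltas": [{"dx": -0.003,"dy": -0.0005,"dz": 0,"yaw": 0},{"dx": 0,"dy": 0,"dz": 0,"yaw": 0},{"dx": 0.015,"dy": 0.0025,"dz": 0,"yaw": 0},{"dx": 0.015,"dy": 0.0025,"dz": 0,"yaw": 0},{"dx": 0,"dy": 0,"dz": 0.045,"yaw": 0},{"dx": 0,"dy": 0,"dz": 0.045,"yaw": 0},{"dx": 0,"dy": 0,"dz": 0,"yaw": 0}]}}

```text
t: 4.5
eef_pos: [589.7, 85.6, 269.5]
tcp_rot: [-3.141, 0.006, -2.974]
ft_force: [-0.1, 0.3, 0.5]
opening: 0.006
grip_force: 0.0
```

```bash
python3 -c "
from h import *
ball()"
```

```text
ball gate [  2.6  -2.3 191.8] from pivot 184.3 tcp gate [ 61.7  -3.3 266.7] 190
```

>>> {"method": "arm_command", "body": {"gripper": 0, "deltas": [{"dx": -0.034,"dy": 0.0187,"dz": 0,"yaw": 0},{"dx": -0.034,"dy": 0.0187,"dz": 0,"yaw": 0},{"dx": 0,"dy": 0,"dz": 0,"yaw": 0},{"dx": 0,"dy": 0,"dz": -0.03,"yaw": 0},{"dx": 0,"dy": 0,"dz": -0.03,"yaw": 0},{"dx": 0,"dy": 0,"dz": -0.03,"yaw": 0},{"dx": 0,"dy": 0,"dz": 0,"yaw": 0},{"dx": 0,"dy": 0,"dz": 0,"yaw": 0}]}}

```text
t: 5.35
eef_pos: [520.4, 122.8, 174.3]
tcp_rot: [3.141, -0.002, -2.974]
ft_force: [-0.2, 0.7, -1.0]
opening: 0.004
grip_force: 0.0
```

```bash
python3 -c "
from h import *
b=ball(r=30)
cv2.imwrite('pics/f.png',cv2.cvtColor(cv2.resize(b['color'][150:250,210:350],(700,500),interpolation=2),cv2.COLOR_RGB2BGR))"
```

```text
ball gate [  2.6  -2.2 192. ] from pivot 184.6 tcp gate [  1.1  44.7 175.2] 192
```

View pics/f.png

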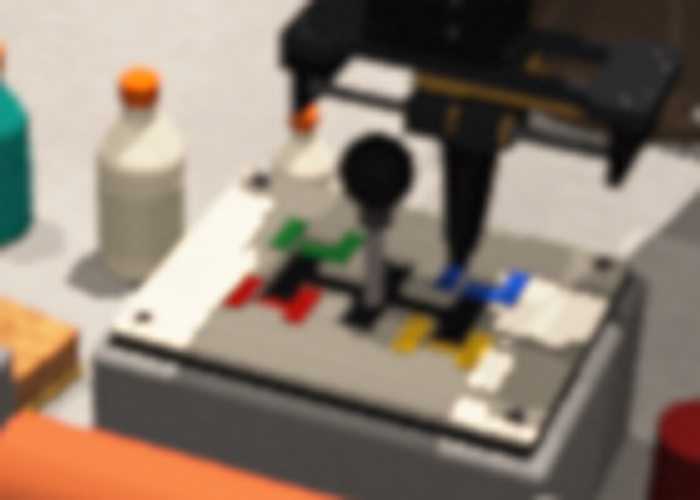

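The ball at (377,170) stands in the crossing and the fingers at (467,200) are on its +y side. Push along −y.

>>> {"method": "arm_command", "body": {"gripper": 0, "deltas": [{"dx": 0.0008,"dy": -0.0049,"dz": 0,"yaw": 0},{"dx": 0.0008,"dy": -0.0049,"dz": 0,"yaw": 0},{"dx": 0.0008,"dy": -0.0049,"dz": 0,"yaw": 0},{"dx": 0.0008,"dy": -0.0049,"dz": 0,"yaw": 0},{"dx": 0.0008,"dy": -0.0049,"dz": 0,"yaw": 0},{"dx": 0.0008,"dy": -0.0049,"dz": 0,"yaw": 0},{"dx": 0.0008,"dy": -0.0049,"dz": 0,"yaw": 0},{"dx": 0.0008,"dy": -0.0049,"dz": 0,"yaw": 0},{"dx": 0.0008,"dy": -0.0049,"dz": 0,"yaw": 0},{"dx": 0.0008,"dy": -0.0049,"dz": 0,"yaw": 0},{"dx": 0.0008,"dy": -0.0049,"dz": 0,"yaw": 0},{"dx": 0.0008,"dy": -0.0049,"dz": 0,"yaw": 0},{"dx": 0.0008,"dy": -0.0049,"dz": 0,"yaw": 0},{"dx": 0.0008,"dy": -0.0049,"dz": 0,"yaw": 0},{"dx": 0.0008,"dy": -0.0049,"dz": 0,"yaw": 0},{"dx": 0,"dy": 0,"dz": 0,"yaw": 0}]}}

```text
t: 7.0
eef_pos: [532.7, 48.8, 174.6]
tcp_rot: [-3.142, -0.0, -2.975]
ft_force: [-1.1, 2.3, -1.3]
opening: 0.007
grip_force: 1.2
```

```bash
python3 -c "
from h import *
b=ball(g0=(0,-70),r=30)"
```

```text
ball gate [  2.8 -55.9 182.3] from pivot 183.6 tcp gate [  0.4 -30.  174.7] 141
```

>>> {"method": "arm_command", "body": {"gripper": 0, "deltas": [{"dx": 0.0005,"dy": -0.003,"dz": 0,"yaw": 0},{"dx": 0.0005,"dy": -0.003,"dz": 0,"yaw": 0},{"dx": 0.0005,"dy": -0.003,"dz": 0,"yaw": 0},{"dx": 0,"dy": 0,"dz": 0,"yaw": 0}]}}

```text
t: 7.45
eef_pos: [534.2, 40.1, 174.7]
tcp_rot: [3.142, 0.0, -2.974]
ft_force: [-0.8, 3.7, -1.2]
opening: 0.003
grip_force: 1.4
```

```bash
python3 -c "
from h import *
b=ball(g0=(0,-75),r=30)"
```

```text
ball gate [  2.4 -64.5 179.8] from pivot 184.0 tcp gate [  0.4 -39.  174.7] 165
```

>>> {"method": "arm_command", "body": {"gripper": 0, "deltas": [{"dx": 0.0004,"dy": -0.002,"dz": 0,"yaw": 0},{"dx": 0.0004,"dy": -0.002,"dz": 0,"yaw": 0},{"dx": 0,"dy": 0,"dz": 0,"yaw": 0},{"dx": -0.003,"dy": 0.015,"dz": 0,"yaw": 0},{"dx": -0.003,"dy": 0.015,"dz": 0,"yaw": 0},{"dx": 0,"dy": 0,"dz": 0,"yaw": 0}]}}

```text
t: 8.1
eef_pos: [528.4, 68.4, 174.9]
tcp_rot: [-3.142, 0.0, -2.972]
ft_force: [-0.1, 0.6, -1.0]
opening: 0.005
grip_force: 0.0
```

```bash
python3 -c "
from h import *
b=ball(g0=(0,-75),r=30)
cv2.imwrite('pics/g.png',cv2.cvtColor(cv2.resize(b['color'][150:250,210:350],(700,500),interpolation=2),cv2.COLOR_RGB2BGR))"
```

```text
ball gate [  2.2 -67.6 178. ] from pivot 183.4 tcp gate [ -0.4 -11.  174.9] 183
```

View pics/g.png

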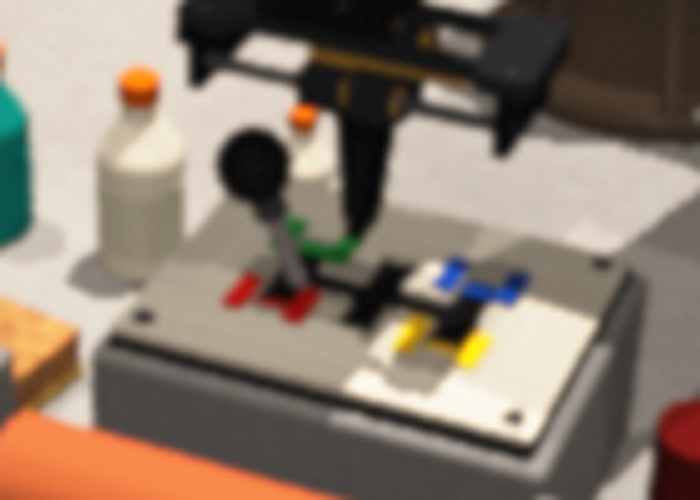

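The ball at (255,165) leans to the right, with the stem entering the plate at (300,285), at the channel's right end between red and green. I'll lift over to its +x side.

>>> {"method": "arm_command", "body": {"gripper": 0, "deltas": [{"dx": 0,"dy": 0,"dz": 0.035,"yaw": 0},{"dx": 0,"dy": 0,"dz": 0.035,"yaw": 0},{"dx": 0,"dy": 0,"dz": 0,"yaw": 0},{"dx": 0.028,"dy": -0.0247,"dz": 0,"yaw": 0},{"dx": 0.028,"dy": -0.0247,"dz": 0,"yaw": 0},{"dx": 0,"dy": 0,"dz": 0,"yaw": 0},{"dx": 0,"dy": 0,"dz": -0.035,"yaw": 0},{"dx": 0,"dy": 0,"dz": -0.035,"yaw": 0},{"dx": 0,"dy": 0,"dz": 0,"yaw": 0},{"dx": 0,"dy": 0,"dz": 0,"yaw": 0}]}}

```text
t: 9.15
eef_pos: [584.8, 17.2, 174.9]
tcp_rot: [3.141, -0.001, -2.974]
ft_force: [0.6, 0.6, 0.9]
opening: 0.007
grip_force: 0.0
```

>>> {"method": "arm_command", "body": {"gripper": 0, "deltas": [{"dx": -0.0044,"dy": -0.0007,"dz": 0,"yaw": 0},{"dx": -0.0044,"dy": -0.0007,"dz": 0,"yaw": 0},{"dx": -0.0044,"dy": -0.0007,"dz": 0,"yaw": 0},{"dx": -0.0044,"dy": -0.0007,"dz": 0,"yaw": 0},{"dx": -0.0044,"dy": -0.0007,"dz": 0,"yaw": 0},{"dx": -0.0044,"dy": -0.0007,"dz": 0,"yaw": 0},{"dx": 0,"dy": 0,"dz": 0,"yaw": 0}]}}

```text
t: 9.85
eef_pos: [558.2, 12.7, 174.9]
tcp_rot: [3.142, 0.0, -2.974]
ft_force: [3.6, -0.3, 1.5]
opening: 0.005
grip_force: 1.4
```

```bash
python3 -c "
from h import *
b=ball(g0=(-10,-75),r=35)
cv2.imwrite('pics/i.png',cv2.cvtColor(cv2.resize(b['color'][150:250,210:350],(700,500),interpolation=2),cv2.COLOR_RGB2BGR))"
```

```text
ball gate [ -4.1 -69.4 178.4] from pivot 184.5 tcp gate [ 19.7 -70.1 174.8] 130
```

View pics/i.png

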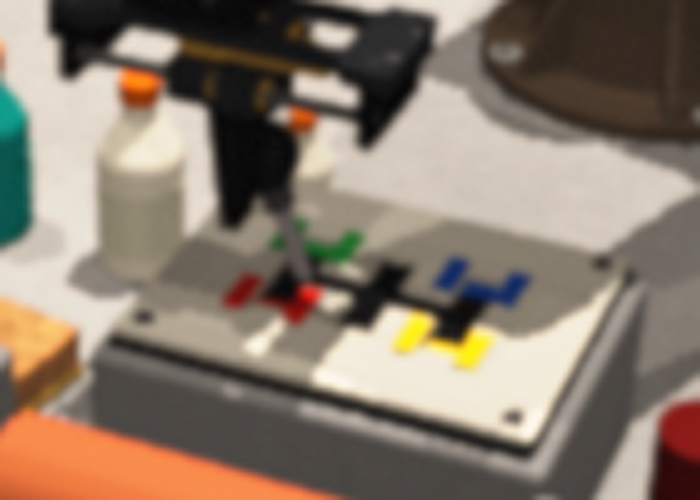

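The ball at (270,155) is seen in part behind the fingers at (235,170), and the stem at (300,270) is moving toward green. Carry on.

>>> {"method": "arm_command", "body": {"gripper": 0, "deltas": [{"dx": -0.0044,"dy": -0.0007,"dz": 0,"yaw": 0},{"dx": -0.0044,"dy": -0.0007,"dz": 0,"yaw": 0},{"dx": -0.0044,"dy": -0.0007,"dz": 0,"yaw": 0},{"dx": -0.0044,"dy": -0.0007,"dz": 0,"yaw": 0},{"dx": -0.0044,"dy": -0.0007,"dz": 0,"yaw": 0},{"dx": -0.0044,"dy": -0.0007,"dz": 0,"yaw": 0},{"dx": -0.0044,"dy": -0.0007,"dz": 0,"yaw": 0},{"dx": 0,"dy": 0,"dz": 0,"yaw": 0}]}}

```text
t: 10.7
eef_pos: [527.0, 7.9, 174.6]
tcp_rot: [3.141, -0.001, -2.974]
ft_force: [2.0, 1.7, -1.8]
opening: 0.002
grip_force: 1.2
```

>>> {"method": "arm_command", "body": {"gripper": 0, "deltas": [{"dx": -0.002,"dy": -0.0003,"dz": 0,"yaw": 0},{"dx": 0,"dy": 0,"dz": 0,"yaw": 0}]}}

```text
t: 10.9
eef_pos: [525.6, 7.6, 174.7]
tcp_rot: [3.142, -0.0, -2.974]
ft_force: [2.5, 1.3, -2.6]
opening: 0.005
grip_force: 1.5
```

>>> {"method": "arm_command", "body": {"gripper": 0, "deltas": [{"dx": -0.0015,"dy": -0.0002,"dz": 0,"yaw": 0},{"dx": 0,"dy": 0,"dz": 0,"yaw": 0}]}}

```text
t: 11.1
eef_pos: [524.4, 7.5, 174.7]
tcp_rot: [3.142, 0.001, -2.974]
ft_force: [5.0, 0.9, -3.6]
opening: 0.006
grip_force: 2.5
```

```bash
python3 -c "
from h import *
b=ball(g0=(-45,-70),r=35)"
```

```text
ball gate [-37.  -69.2 174. ] from pivot 184.1 tcp gate [-14.6 -69.7 174.7] 131
```

>>> {"method": "arm_command", "body": {"gripper": 0, "deltas": [{"dx": -0.0015,"dy": -0.0002,"dz": 0,"yaw": 0},{"dx": 0,"dy": 0,"dz": 0,"yaw": 0}]}}

```text
t: 11.35
eef_pos: [523.8, 7.3, 174.7]
tcp_rot: [-3.141, 0.003, -2.974]
ft_force: [9.2, 2.4, -7.1]
opening: 0.007
grip_force: 4.7
```

>>> {"method": "arm_command", "body": {"gripper": 0, "deltas": [{"dx": -0.001,"dy": -0.0002,"dz": 0,"yaw": 0},{"dx": 0,"dy": 0,"dz": 0,"yaw": 0}]}}

```text
t: 11.55
eef_pos: [523.4, 7.2, 174.7]
tcp_rot: [-3.141, 0.004, -2.974]
ft_force: [12.8, 4.2, -9.1]
opening: 0.004
grip_force: 6.5
```

>>> {"method": "arm_command", "body": {"gripper": 0, "deltas": [{"dx": -0.001,"dy": -0.0002,"dz": 0,"yaw": 0},{"dx": 0,"dy": 0,"dz": 0,"yaw": 0}]}}

```text
t: 11.75
eef_pos: [523.1, 7.2, 174.8]
tcp_rot: [-3.141, 0.006, -2.975]
ft_force: [16.1, 6.3, -11.1]
opening: 0.005
grip_force: 8.4
```

The force climbs while the tool no longer advances, so the lever is at its end stop. Retreat and check.

>>> {"method": "arm_command", "body": {"gripper": 0, "deltas": [{"dx": 0.01,"dy": 0.0017,"dz": 0,"yaw": 0},{"dx": 0.025,"dy": 0.004,"dz": 0,"yaw": 0},{"dx": 0.02,"dy": 0.003,"dz": 0,"yaw": 0},{"dx": 0.01,"dy": 0.01,"dz": 0.04,"yaw": 0},{"dx": 0.01,"dy": 0.01,"dz": 0.045,"yaw": 0},{"dx": 0.01,"dy": 0.04,"dz": 0,"yaw": 0},{"dx": 0,"dy": 0.04,"dz": 0,"yaw": 0},{"dx": 0,"dy": 0,"dz": 0,"yaw": 0}]}}

```text
t: 12.55
eef_pos: [605.2, 119.1, 259.7]
tcp_rot: [3.141, -0.001, -2.971]
ft_force: [-0.2, -0.5, -0.5]
opening: -0.001
grip_force: 0.0
```

```bash
python3 -c "
from h import *
b=ball(g0=(-45,-70),r=35)
t=read_camera('top')['color'];p=np.hstack([cv2.resize(b['color'][150:250,210:350],(420,300),interpolation=2),cv2.resize(t[140:240,170:290],(360,300),interpolation=2)])
cv2.imwrite('pics/j.png',cv2.cvtColor(p,cv2.COLOR_RGB2BGR))"
```

```text
ball gate [-44.  -65.9 172.5] from pivot 183.0 tcp gate [ 83.2  25.2 259.4] 162
```

View pics/j.png

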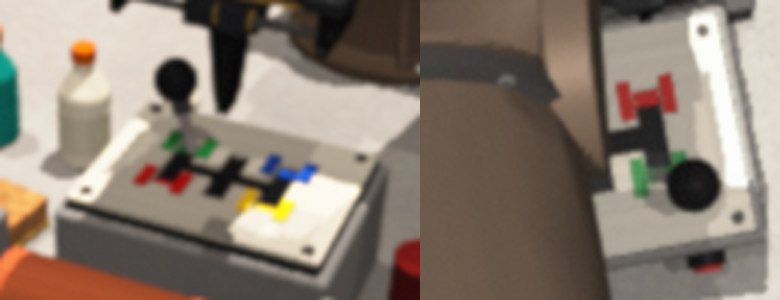

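The ball at (176,78) leans over the green mark at (188,143), and its measured position of (-44,-66,172.5) mm against the given (-45,-69,172) mm puts it home. The gripper is clear and the glue bottle still stands.

```bash
python3 -c "
from h import *
print(job_done())"
```

```text
the job is handed in; nothing more can be done
None
```

The feed lever is in the green slot, pushed home to its end stop with the closed fingertips; it entered no other coloured slot, the arm finished clear of it, and the job is handed in.

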